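Press a label holder home in the dish shelf's edge

TASK

Lift the green label holder out of the grey bin and push it foot first down behind the metal lip on the front edge of the dish shelf, until its foot has pressed the springy black bar fully down to its stop. Finish while the gripper is still holding it pressed home, upright; do not let go. Leave the yellow and blue holders standing in the bin and do not disturb the petri dishes on the shelf.

Things in the scene. Friction and masses are not known exactly. Their poses are not given: they have to be found in the camera images.
- green_mid (a point): Centre (half-way up) of the green label holder, the one to fit: stiff upright plate 100 mm tall (z up), 50 mm wide along its y, paper cards on both broad faces (either way round is right). Top 45 mm (head) 8 mm thick along x, the 55 mm below (tongue) 5 mm thick. About 40 g. Starts upright in any one of the bin's three compartments; pinch its head across the thickness from above.
- green_foot (a point): Middle of the green holder's lower edge, 50 mm below green_mid.
- yellow_mid (a point): Centre of the yellow label holder, same shape as the green; stays in the bin.
- blue_mid (a point): Centre of the blue label holder, same shape; stays in the bin.
- label_bin: Grey slim bin, fixed, 64 mm (x) by 186 mm (y) by 40 mm high; origin at the centre of its underside, z up. Three compartments along its y, 61 mm apart, each with an 8 mm wide slot, floor 3 mm above the table, where a holder stands, its thickness along the bin's x. Holders' tops are 103 mm above the table, heads clear of the bin's walls.
- slot_seat (a point): Middle of the label channel on the shelf's front edge, at the top of the unpressed black bar (18 mm above the table). x square to the shelf front, pointing to the shelf's back; y along the channel; z up. The channel lies between the lip (x = -4 mm) and the shelf's upright front face (x = +4 mm), is 62 mm long in y and open at the top. The lip is straight up to 20 mm above this point.
- seat_bar (a joint): Springy black bar in the bottom of the channel: travel in m, 0 when free, growing as it is pressed down, hard stop at 0.006. The spring pushes back with 4 N at first, 10 N at the stop, and lifts the holder again if it is let go.
- dish_shelf: Low shelf, 220 mm wide (y), 114 mm deep (x), 60 mm high, white top, grey front. Origin on the table under the middle of the channel; x to its back, z up. Its top begins 4 mm behind the middle of the channel.
- petri_dish_1: Covered petri dish, 90 mm across, 15 mm high, on the shelf top, its middle about 60 mm behind the channel; origin at the centre of its underside. Leave alone.
- petri_dish_3: Second such petri dish on the shelf top, beside the first. Leave alone.
- slot_mouth (a point): Middle of the channel 30 mm above slot_seat, same axes. Above its straight part the lip flares outward (away from the shelf) so that here, at its upper edge, the mouth is about 15 mm wide, from x = -11 to +4 mm. The shelf's front face goes on up, 12 mm above this point, level with the shelf top.

How it is judged:
On the way, in this order (a step that is already met when the one before it is completed fails the run):
1. the green holder is lifted clear of the bin in the gripper (height (world z) of green_foot above 0.042 m and contact force between the fingers and holder_green above 1 N), for 0.1 s.
2. the foot of the green holder is down behind the lip (horizontal distance between green_foot and slot_seat below 0.01 m and z of green_foot in the frame of slot_seat below 0.012 m), for 0.1 s.
At the end, for the whole second after the job is handed in: The gripper holds the green holder still in the channel: foot within 10 mm of its middle, upright within 0.2 rad, black bar pressed at least 4.5 of 6 mm with over 4 N; yellow and blue holders within 25 mm, dishes within 20 mm of where they were (value of joint seat_bar above 0.0045 m and contact force between holder_green and seat_bar above 4 N and contact force between the fingers and holder_green above 2 N and horizontal distance between green_foot and slot_seat below 0.01 m and z of green_foot in the frame of slot_seat below -0.003 m and angle between green_mid's own z axis and vertical below 0.2 rad and linear speed of holder_green below 0.02 m/s and distance of each of yellow_mid, blue_mid from where it was at the start of the episode below 0.025 m and distance of each of petri_dish_1, petri_dish_3 from where it was at the start of the episode below 0.02 m); the arm keeps its last pose, push and grip.
It fails at once if the yellow or blue holder is pulled out of the bin or knocked over (distance of any of yellow_mid, blue_mid from where it was at the start of the episode above 0.035 m).
It fails at once if a petri dish is pushed about (distance of any of petri_dish_1, petri_dish_3 from where it was at the start of the episode above 0.03 m).
It also fails if it takes over 40 s, if anything falls off the work surface, if the arm or the gripper's body presses on something with over 40 N, if the wrist force passes 120 N, or if a joint passes its speed limit or range.

ROBOT

A 6-joint arm with a two-finger parallel gripper is mounted at the origin on a cart in front of the work surface, level with it; the furniture and walls round the work are solid. World frame = base frame: x ahead of the robot, y to its left, z up, the work surface at z = 0. Lengths are in m, angles in rad, forces in N, time in s.
With the tool pointing down it reaches from about 0.35 to 0.775 m from the base axis. Payload 5.5 kg.
Tool frame: the origin (TCP) lies on the mounting face of the last link; the fingertips stand 173 mm ahead of it and the grasp point (between the pads) lies 155 mm ahead of it; z points along the fingers, y is the direction in which the jaws open and shut (so a half turn about z gives the same grasp; the last joint's range is limited). The gripper opens to 85 mm and grips with 20 to 120 N. Pads are 22 mm wide; open, the fingers measure 114 mm over their backs; the gripper's body (76 mm by 85 mm) begins 54 mm behind the grasp point. The pads swing forward as they close: fully open they stand 13 mm farther back than shut.
Start: joints at [-1.288, 0.313, 0.046, 1.304, 0, 1.431], TCP at [0.236, -0.524, 0.405] pointing down, gripper open.
Joint ranges: [-2.76, 2.76], [-0.86, 1.69], [-1.03, 1.26], [-2.2, 2.34], [-1.47, 1.5], [-3.14, 3.14]. Speed limits (rad/s): [2.57, 2.57, 3.14, 3.14, 3.14, 3.14].

INTERFACE

Orientations are given as a unit quaternion [w, x, y, z].
In Python, from workcell import * gives the robot as it stands. The module is installed in compiled form; this text tells all that it offers.
- The arm moves only by the shell command python3 -m crank 'ROWS' [FORCE]. ROWS is JSON, a list of rows, each a list of 7 numbers: the shift along the tool's x, y, z in mm, then the turn, a rotation vector about the tool's x, y, z in degrees, then the opening, from 0 (shut) to 1 (fully open). A call has exactly 8 rows; each row shifts and turns the commanded pose from where the row before left it, along the tool's axes as they then stand; what a row does not reach is not made up. A row lasts 1/8 s, in which the tool goes at most 62.5 mm and 10.7 degrees, less where a joint would pass 70% of its speed; a pose out of reach is approached as far as the arm can. A call with a gripper value outside its range is refused whole. The fingers move at their own pace and stop on an object; FORCE is the grip in N (left out, the last holds). Time passes only in rows, so rows that do not move let the fingers close, or fill a call up. It gives the time, the measured TCP pose, the force and the opening at its end, in the units of the state.
- get_state(): the state, without advancing time (a new reading comes with each control period).
- read_camera(name): name is "scene" or "side" or "wrist"; returns the picture (480x640x3 uint8, blue, green, red); there is no depth.
- calibration(name): a dict with "fx", "fy", "cx", "cy" (pixels), "extrinsics" (4x4, takes a point from world to camera coordinates). Camera axes: x right, y down, z forward; pixel columns grow to the right and rows downward; lengths in m; the calibration is good to about 2 mm. A picture is of the moment at which its call begins: read the wrist's pose just before it. calibration takes no time and is no camera call; for the wrist camera it gives the pose at the moment of the call.
- hand_in(): hands the job in, once; it reports no verdict.
The state is a dict: "clock": time; "joint_pos": joint angles; "qvel": joint speeds; "tau": joint torques, N m; "tcp_pos": TCP position; "orientation": TCP orientation; "wrist_force": force on the tool from outside, world axes, zero at the start; "ft_torque": the same for the moment, N m; "finger_gap": finger opening in m.
Only numpy, scipy, OpenCV 4.12 (cv2) and the standard library are available. Lean on these libraries where they do the work, as an engineer would, in place of code of your own. Each camera call takes 0.05 s, during which the arm holds its last target.

## Working session

There is one attempt and no reset: what is moved stays moved. The work goes in short steps, Python scripts to look and compute and a shell command to move; the robot and the scene stay as the last step left them, time stands still between calls to the robot, and variables do not carry over. Pictures are saved under pics/ and viewed, and the job is handed in when it is done.

```bash
mkdir -p pics
python3 - <<'E'
from workcell import *
import cv2, numpy as np
s=get_state(); print({k:np.round(v,4) for k,v in s.items()})
for n in ["scene","side","wrist"]:
    c=calibration(n); print(n,c["fx"],c["fy"],c["cx"],c["cy"],np.round(c["extrinsics"],4).tolist())
    cv2.imwrite(f"pics/{n}0.png",read_camera(n))
E
```

```text
{'clock': np.float64(0.0), 'joint_pos': array([-1.2876,  0.314 ,  0.045 ,  1.3036, -0.    ,  1.4312]), 'qvel': array([-0.0016,  0.0002,  0.0003, -0.0001, -0.0013,  0.0007]), 'tau': array([-1.00000e-04, -4.80630e+01,  2.98531e+01,  1.95000e-02,
       -3.00000e-04, -0.00000e+00]), 'tcp_pos': array([ 0.2359, -0.5242,  0.4038]), 'orientation': array([-9.000e-04,  9.777e-01,  2.099e-01, -1.000e-04]), 'wrist_force': array([ 0.0379,  0.1045, -0.0591]), 'ft_torque': array([-0.0248, -0.0019,  0.0318]), 'finger_gap': np.float64(0.0855)}
scene 516.5700787619462 516.5700787619462 323.79234445240127 237.85300146109148 [[-0.897, -0.4416, -0.0175, 0.4933], [-0.1583, 0.358, -0.9202, 0.1702], [0.4126, -0.8227, -0.391, 0.6258], [0.0, 0.0, 0.0, 1.0]]
side 518.760121615061 518.760121615061 307.0548788435522 240.5966771492943 [[-0.8627, -0.5056, -0.0117, 0.4886], [-0.2406, 0.4307, -0.8698, 0.1982], [0.4448, -0.7476, -0.4932, 0.5968], [0.0, 0.0, 0.0, 1.0]]
wrist 431.86049391383176 431.86049391383176 324.054491430599 242.9480412521676 [[0.4103, -0.912, -0.0017, -0.5737], [-0.879, -0.3959, 0.2657, -0.0343], [-0.243, -0.1075, -0.9641, 0.3779], [0.0, 0.0, 0.0, 1.0]]
```

View pics/scene0.png

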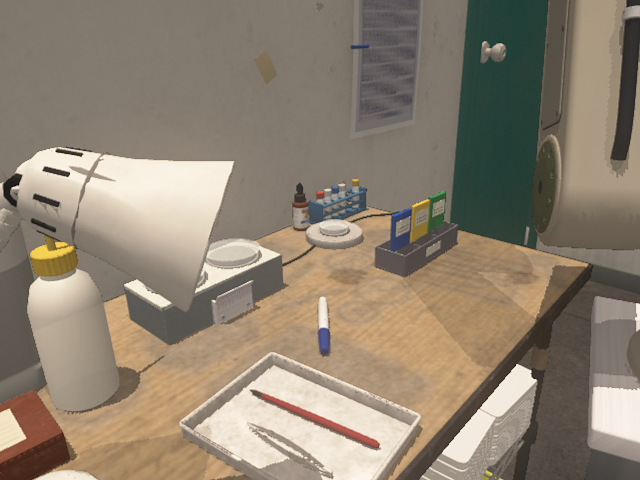

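View pics/side0.png

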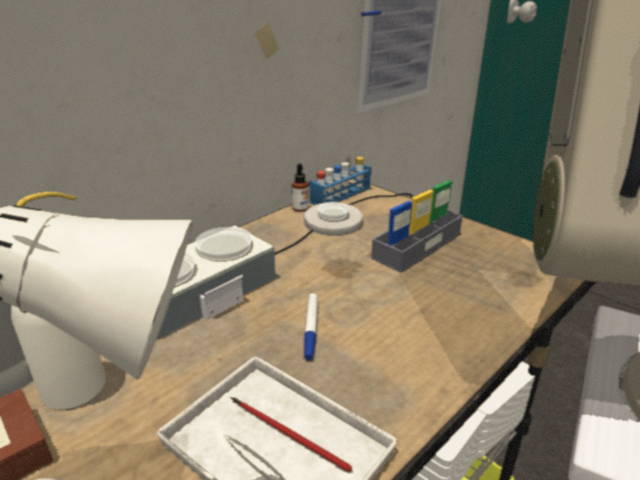

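View pics/wrist0.png

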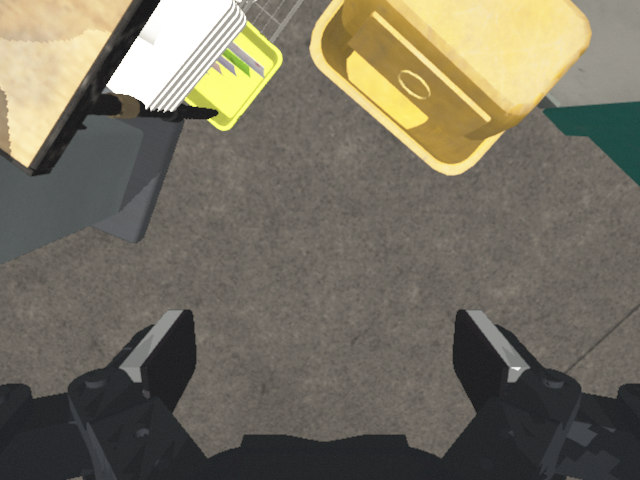

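```bash
cat > h.py <<'E'
from workcell import *
import cv2, numpy as np, json
from scipy.spatial.transform import Rotation as R
def cam(n,c=None):
    c=c or calibration(n); E=np.array(c["extrinsics"]); return c,E
def ray(c,uv):
    E=np.array(c["extrinsics"]); uv=np.atleast_2d(uv).astype(float)
    d=np.c_[(uv[:,0]-c["cx"])/c["fx"],(uv[:,1]-c["cy"])/c["fy"],np.ones(len(uv))]@E[:3,:3]
    return -E[:3,:3].T@E[:3,3], d
def onz(c,uv,z):
    o,d=ray(c,uv); t=(z-o[2])/d[:,2]; return o+d*t[:,None]
def proj(c,p):
    E=np.array(c["extrinsics"]); q=np.atleast_2d(p)@E[:3,:3].T+E[:3,3]
    return np.c_[q[:,0]/q[:,2]*c["fx"]+c["cx"],q[:,1]/q[:,2]*c["fy"]+c["cy"]]
def tri(c1,u1,c2,u2):
    o1,d1=ray(c1,u1);o2,d2=ray(c2,u2);out=[]
    for a,b in zip(d1,d2):
        A=np.c_[a,-b]; s=np.linalg.lstsq(A,o2-o1,rcond=None)[0]; p,q=o1+a*s[0],o2+b*s[1]
        out.append(np.r_[(p+q)/2,np.linalg.norm(p-q)])
    return np.array(out)
E
python3 - <<'E'
from h import *
for n in ["scene","side"]:
    c,_=cam(n); print(n,ray(c,[0,0])[0])
    im=cv2.imread(f"pics/{n}0.png")
    a=im[180:280,360:480]; cv2.imwrite(f"pics/{n}_bin.png",cv2.resize(a,None,fx=6,fy=6,interpolation=cv2.INTER_CUBIC))
    b=im[215:345,120:300]; cv2.imwrite(f"pics/{n}_shelf.png",cv2.resize(b,None,fx=4,fy=4,interpolation=cv2.INTER_CUBIC))
E
```

```text
scene [0.21120592 0.67175418 0.40993666]
side [0.20372592 0.60780352 0.47243096]
```

View pics/scene_bin.png

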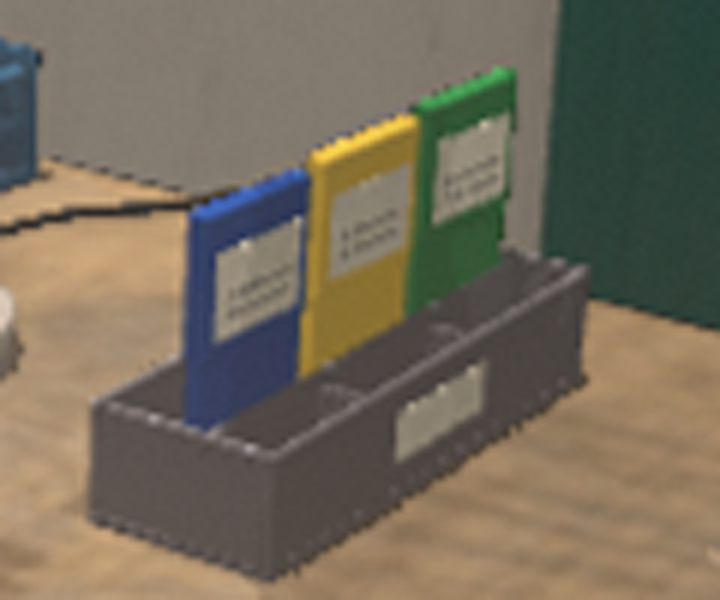

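View pics/scene_shelf.png

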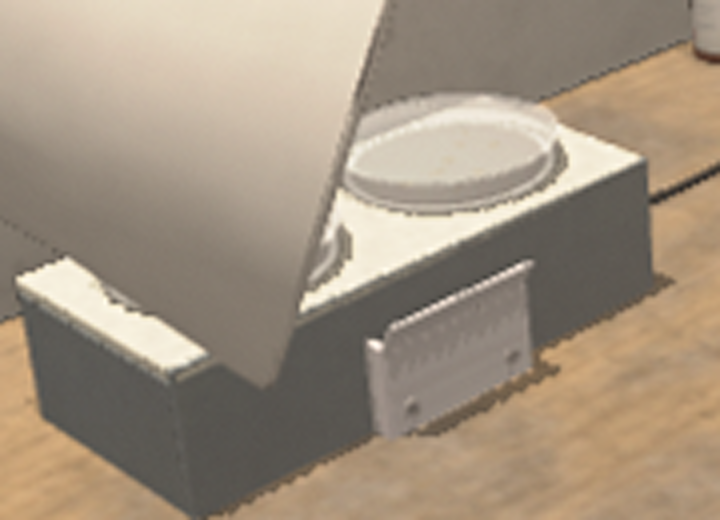

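View pics/side_shelf.png

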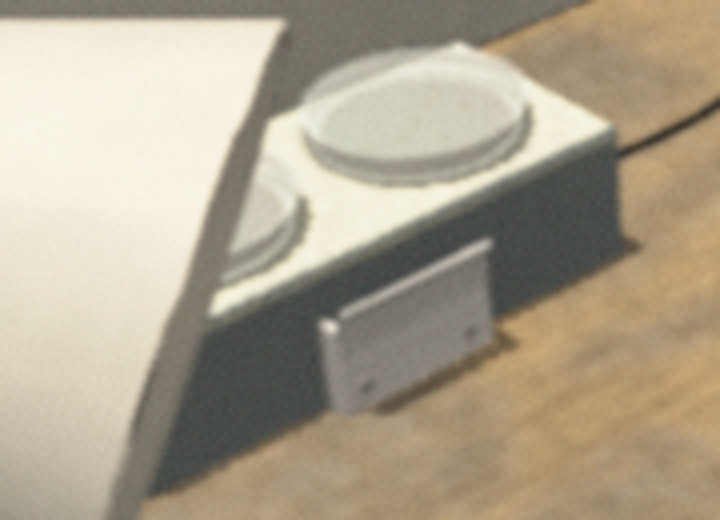

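Run:
```python
from h import *
c,_=cam("scene")
B=lambda x,y:(x/6+360,y/6+180); S=lambda x,y:(x/4+120,y/4+215)
np.set_printoptions(precision=4,suppress=True)
print("green top", onz(c,[B(418,108),B(515,70)],.103))
print("blue top", onz(c,[B(190,212),B(305,172)],.103))
print("bin rim near corners z.04", onz(c,[B(92,402),B(272,458),B(588,268)],.04))
print("bin base", onz(c,[B(92,520),B(272,578),B(585,382)],.0))
print("shelf top", onz(c,[S(172,378),S(648,158)],.06))
print("shelf base", onz(c,[S(200,517),S(655,285)],.0))
print("lip top", onz(c,[S(372,342),S(532,264)],.048))
print("lip top inner", onz(c,[S(390,332),S(532,264)],.048))
```

```text
green top [[ 0.4398 -0.2207  0.103 ]
 [ 0.422  -0.2691  0.103 ]]
blue top [[ 0.4734 -0.1072  0.103 ]
 [ 0.4539 -0.1516  0.103 ]]
bin rim near corners z.04 [[ 0.5009 -0.1064  0.04  ]
 [ 0.4413 -0.0909  0.04  ]
 [ 0.3938 -0.2694  0.04  ]]
bin base [[ 0.5013 -0.1099  0.    ]
 [ 0.4411 -0.0959  0.    ]
 [ 0.3917 -0.2705  0.    ]]
shelf top [[0.668  0.2384 0.06  ]
 [0.6119 0.0245 0.06  ]]
shelf base [[0.6723 0.2318 0.    ]
 [0.6138 0.0214 0.    ]]
lip top [[0.6362 0.1751 0.048 ]
 [0.6174 0.1024 0.048 ]]
lip top inner [[0.6348 0.1667 0.048 ]
 [0.6174 0.1024 0.048 ]]
```

Run:
```python
from h import *
np.set_printoptions(precision=4,suppress=True)
c,_=cam("scene"); d,_=cam("side")
# lamp rim tip / rim top ; bottle cap; tray corner; pen
print(tri(c,[(188,307),(234,162),(54,258),(34,293)],d,[(141,368),(191,222),(47,198),(18,335)]))
# check: lip right end, shelf corner
print(tri(c,[(253,281),(282,254.5)],d,[(242.5,275),(273,246)]))
```

```text
[[ 0.4267  0.4458  0.2352  0.0006]
 [ 0.4158  0.3951  0.3222  0.0009]
 [ 1.2006  0.0191 -0.0261  0.0673]
 [ 0.5585  0.4578  0.2192  0.0134]]
[[0.6215 0.0965 0.0443 0.    ]
 [0.6128 0.0245 0.0602 0.0016]]
```

Run:
```python
from h import *
for n in ["scene","side"]:
    im=cv2.imread(f"pics/{n}0.png"); b=im[130:430,0:260]; cv2.imwrite(f"pics/{n}_lamp.png",cv2.resize(b,None,fx=2,fy=2))
```

```text
(no output)
```

View pics/scene_lamp.png

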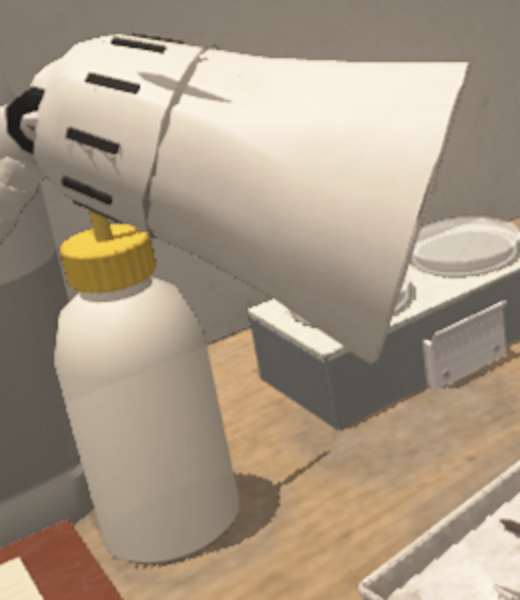

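View pics/side_lamp.png

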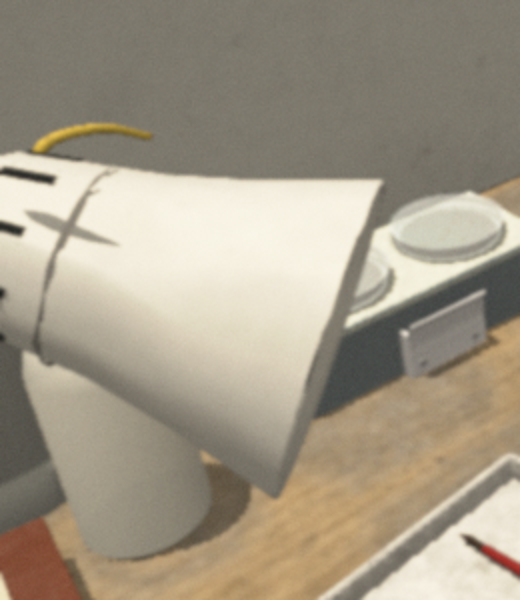

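```bash
cat >> h.py <<'E'
def goto(p,yaw):  # yaw = angle of jaw axis line in world; returns shift in tool axes (mm), turn about tool z (deg), tool pointing down
    s=get_state(); Rm=R.from_quat(s["orientation"],scalar_first=True).as_matrix()
    d=Rm.T@(np.array(p)-s["tcp_pos"])*1000
    cur=np.degrees(np.arctan2(Rm[1,1],Rm[0,1])); dy=(np.degrees(yaw)-cur+90)%180-90
    # Full rotation vector to reach exactly down + yaw
    a=np.radians(cur+dy); y=np.array([np.cos(a),np.sin(a),0]); z=np.array([0,0,-1.]); T=np.c_[np.cross(y,z),y,z]
    rv=np.degrees(R.from_matrix(Rm.T@T).as_rotvec())
    print("tcp",np.round(s["tcp_pos"],4),"jawyaw",round(cur,2),"tilt",np.round(Rm[:,2],4),"shift mm",np.round(d,1),"turn",np.round(rv,2),"clk",s["clock"],"j6",np.round(s["joint_pos"],3))
E
python3 - <<'E'
from h import *
goto([0.431,-0.245,0.40],np.radians(-15))
E
```

```text
tcp [ 0.2359 -0.5242  0.404 ] jawyaw -65.78 tilt [-4.0e-04  1.3e-03 -1.0e+00] shift mm [ 292.5 -174.6    4.3] turn [-7.000e-02 -4.000e-02 -5.078e+01] clk 0.15 j6 [-1.288  0.314  0.045  1.304 -0.     1.431]
```

```bash
python3 -m crank '[[49,-29,0,0,0,0,1],[49,-29,0,0,0,0,1],[49,-29,0,0,0,0,1],[49,-29,0,0,0,0,1],[49,-29,0,0,0,0,1],[47,-29,0,0,0,0,1],[0,0,0,0,0,-10,1],[0,0,0,0,0,-10,1]]' 60 && python3 -m crank '[[0,0,0,0,0,-10,1],[0,0,0,0,0,-10,1],[0,0,0,0,0,-10,1],[0,0,0,0,0,-0.8,1],[0,0,0,0,0,0,1],[0,0,0,0,0,0,1],[0,0,0,0,0,0,1],[0,0,0,0,0,0,1]]'
python3 - <<'E'
from h import *
goto([0.431,-0.245,0.40],np.radians(-15))
json.dump({k:(v.tolist() if hasattr(v,'tolist') else v) for k,v in calibration("wrist").items()},open("w1.json","w"))
cv2.imwrite("pics/w1.png",read_camera("wrist"))
E
```

```text
clock: 1.15
tcp_pos: [0.4313, -0.2447, 0.4045]
orientation: [-0.0, 0.925, 0.38, -0.0]
wrist_force: [0.3, -1.3, -0.3]
finger_gap: 0.0855
clock: 2.15
tcp_pos: [0.4308, -0.2459, 0.4047]
orientation: [0.0, 0.793, 0.609, 0.0]
wrist_force: [-0.5, -0.0, 0.2]
finger_gap: 0.0854
tcp [ 0.4308 -0.2459  0.4047] jawyaw -15.0 tilt [ 1.e-04 -1.e-04 -1.e+00] shift mm [ 0.9 -0.1  4.7] turn [ 0.01  0.   -0.  ] clk 2.15 j6 [-0.681  0.16  -0.152  1.258 -0.     1.152]
```

View pics/w1.png

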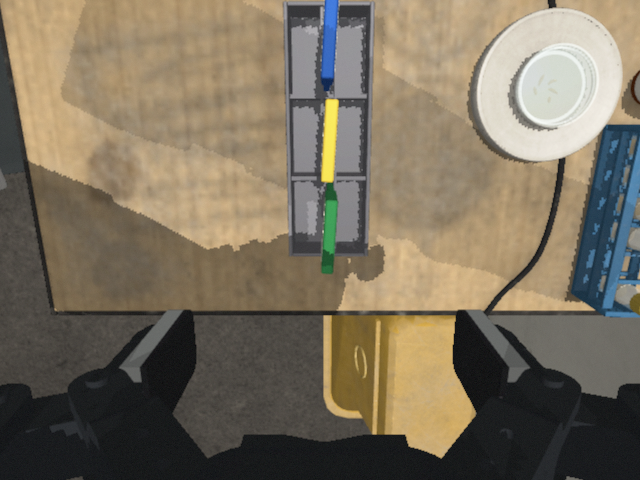

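Run:
```python
from h import *
im=cv2.imread("pics/w1.png"); cv2.imwrite("pics/w1z.png",cv2.resize(im[170:290,270:390],None,fx=5,fy=5,interpolation=cv2.INTER_NEAREST))
c=json.load(open("w1.json")); print(ray(c,[0,0])[0])
hsv=cv2.cvtColor(im,cv2.COLOR_BGR2HSV)
m=cv2.inRange(hsv,(50,120,100),(75,255,255)); m[:,:290]=0;m[:,380:]=0
n,l,st,ce=cv2.connectedComponentsWithStats(m); print(st[1:][st[1:,4]>30])
k=1+np.argmax(st[1:,4]); ys,xs=np.where(l==k); r=cv2.minAreaRect(np.c_[xs,ys].astype(np.float32)); b=cv2.boxPoints(r); print(r,b)
P=onz(c,b,.103); print(np.round(P,4),P.mean(0), np.linalg.norm(np.diff(P,axis=0),axis=1))
```

```text
[ 0.44807966 -0.18058132  0.37324569]
[[323 200  15  55 599]
 [322 266  10   7  65]]
((329.4798278808594, 226.78929138183594), (11.553311347961426, 54.35624313354492), 3.9909121990203857) [[321.82565 253.49947]
 [325.60873 199.27504]
 [337.134   200.07912]
 [333.35092 254.30354]]
[[ 0.4254 -0.2591  0.103 ]
 [ 0.4371 -0.2251  0.103 ]
 [ 0.444  -0.2275  0.103 ]
 [ 0.4326 -0.2615  0.103 ]] [ 0.43475908 -0.24331213  0.103     ] [0.03584483 0.00730035 0.03586447]
```

View pics/w1z.png

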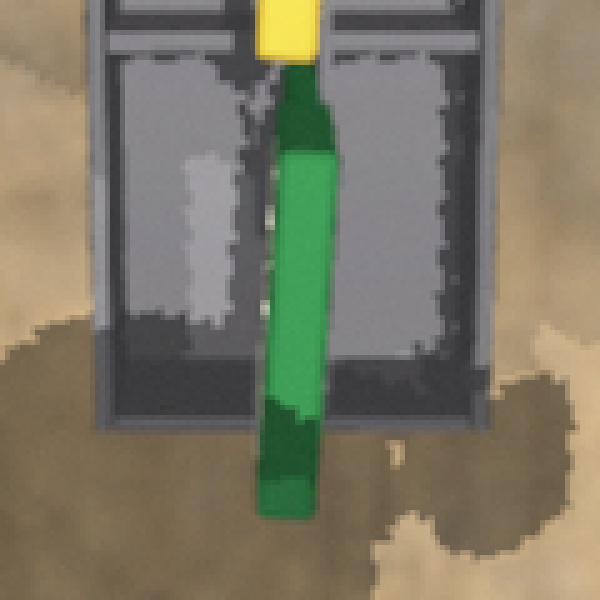

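Run:
```python
from h import *
np.set_printoptions(precision=4,suppress=True)
c=json.load(open("w1.json"))
uv=np.array([(282,150),(338,152),(316,519),(257,517)])/5+[270,170]
P=onz(c,uv,.103); print(P,P.mean(0),np.linalg.norm(np.roll(P,-1,0)-P,axis=1))
e=(P[0]+P[1]-P[2]-P[3])[:2]; print("yaw of holder y",np.degrees(np.arctan2(e[1],e[0])))
# yellow top, bin rim far/near corners (z=.04)
print(onz(c,[(288,5),(373,5),(369,255),(290,255)],.04))
```

```text
[[ 0.4374 -0.2257  0.103 ]
 [ 0.4442 -0.2278  0.103 ]
 [ 0.4291 -0.2746  0.103 ]
 [ 0.4216 -0.2723  0.103 ]] [ 0.4331 -0.2501  0.103 ] [0.0071 0.0491 0.0078 0.0492]
yaw of holder y 71.64641853492782
[[ 0.4444 -0.0971  0.04  ]
 [ 0.5014 -0.1124  0.04  ]
 [ 0.4566 -0.2884  0.04  ]
 [ 0.395  -0.2719  0.04  ]]
```

Run:
```python
from h import *
goto([0.4331,-0.2501,0.245],np.radians(-17.5))
```

```text
tcp [ 0.4308 -0.2459  0.4047] jawyaw -15.0 tilt [-0.e+00 -1.e-04 -1.e+00] shift mm [ -3.4   3.3 159.7] turn [0.   0.01 2.5 ] clk 2.2 j6 [-0.681  0.16  -0.152  1.258 -0.     1.152]
```

```bash
python3 -m crank '[[-3.4,3.3,0,0,0,2.5,1],[0,0,40,0,0,0,1],[0,0,40,0,0,0,1],[0,0,30,0,0,0,1],[0,0,25,0,0,0,1],[0,0,15,0,0,0,1],[0,0,10,0,0,0,1],[0,0,0,0,0,0,1]]' 60
python3 - <<'E'
from h import *
goto([0.4331,-0.2501,0.245],np.radians(-17.5))
cv2.imwrite("pics/w2.png",read_camera("wrist"))
E
```

```text
clock: 3.2
tcp_pos: [0.4331, -0.25, 0.2445]
orientation: [-0.0, 0.806, 0.591, -0.0]
wrist_force: [0.3, -0.0, 0.0]
finger_gap: 0.0858
tcp [ 0.4331 -0.25    0.2445] jawyaw -17.48 tilt [-4.e-04  3.e-04 -1.e+00] shift mm [-0.1  0.  -0.5] turn [-0.03 -0.01  0.02] clk 3.2 j6 [-0.684  0.281 -0.414  0.876 -0.     1.192]
```

View pics/w2.png

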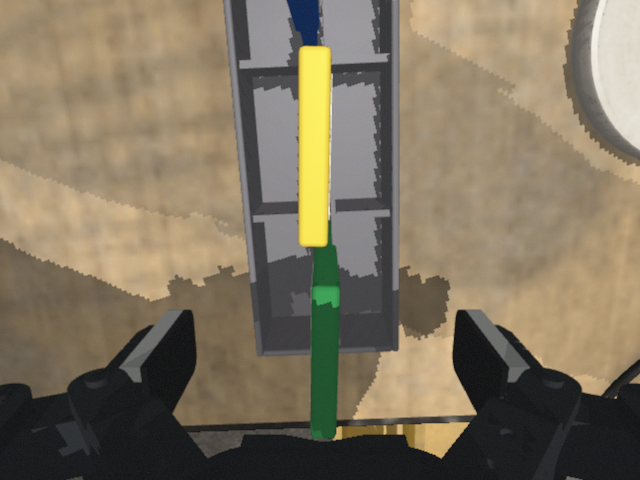

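The green head lies midway between the pads (column ~325), spanning rows 288–438, so I close on it.

```bash
python3 -m crank '[[0,0,0,0,0,0,0],[0,0,0,0,0,0,0],[0,0,0,0,0,0,0],[0,0,0,0,0,0,0],[0,0,0,0,0,0,0],[0,0,0,0,0,0,0],[0,0,0,0,0,0,0],[0,0,0,0,0,0,0]]' 60
python3 - <<'E'
from h import *
goto([0.4331,-0.2501,0.40],np.radians(-17.5)); s=get_state(); print(s["wrist_force"],s["ft_torque"],s["finger_gap"])
E
```

```text
clock: 4.25
tcp_pos: [0.4333, -0.2502, 0.2449]
orientation: [0.0, 0.806, 0.591, 0.0]
wrist_force: [-0.2, 0.0, 4.5]
finger_gap: 0.0069
tcp [ 0.4333 -0.2502  0.2449] jawyaw -17.48 tilt [ 5.e-04 -4.e-04 -1.e+00] shift mm [-0.000e+00 -1.000e-01 -1.551e+02] turn [0.03 0.02 0.02] clk 4.25 j6 [-0.684  0.28  -0.414  0.876 -0.     1.192]
[-0.18460769  0.01847537  4.47914984] [0.01181912 0.05662997 0.03103599] 0.006890597093216903
```

```bash
python3 -m crank '[[0,0,-8,0,0,0,0],[0,0,-12,0,0,0,0],[0,0,-20,0,0,0,0],[0,0,-20,0,0,0,0],[0,0,-30,0,0,0,0],[0,0,-30,0,0,0,0],[0,0,0,0,0,0,0],[0,0,0,0,0,0,0]]' 60
python3 - <<'E'
from h import *
goto([0.6065,0.140,0.365],np.radians(-15)); s=get_state(); print(s["wrist_force"],s["finger_gap"])
json.dump({k:(v.tolist() if hasattr(v,'tolist') else v) for k,v in calibration("wrist").items()},open("w3.json","w"))
cv2.imwrite("pics/w3.png",read_camera("wrist"))
im=read_camera("scene"); cv2.imwrite("pics/s3.png",im); im=read_camera("side"); cv2.imwrite("pics/d3.png",im)
E
```

```text
clock: 5.25
tcp_pos: [0.4329, -0.2498, 0.3645]
orientation: [-0.0, 0.806, 0.591, -0.0]
wrist_force: [-0.7, 0.8, 0.3]
finger_gap: 0.0072
tcp [ 0.4329 -0.2498  0.3645] jawyaw -17.48 tilt [-4.e-04  2.e-04 -1.e+00] shift mm [424.   48.5  -0.5] turn [-0.02 -0.   -2.48] clk 5.25 j6 [-0.684  0.185 -0.222  1.164 -0.     1.192]
[-0.71484097  0.78337132  0.26093498] 0.007151949577642503
```

View pics/w3.png

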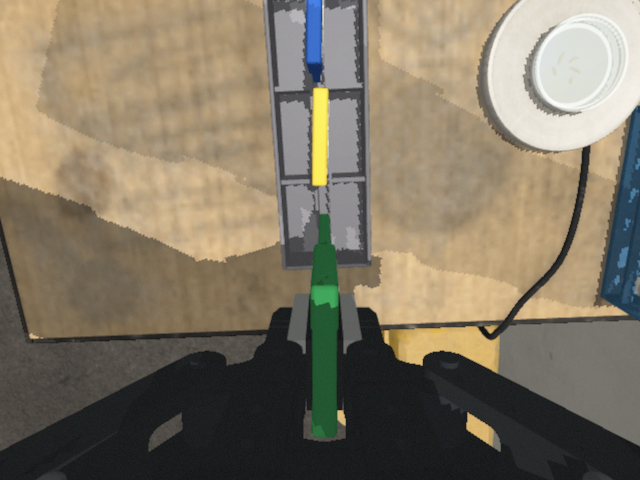

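View pics/s3.png

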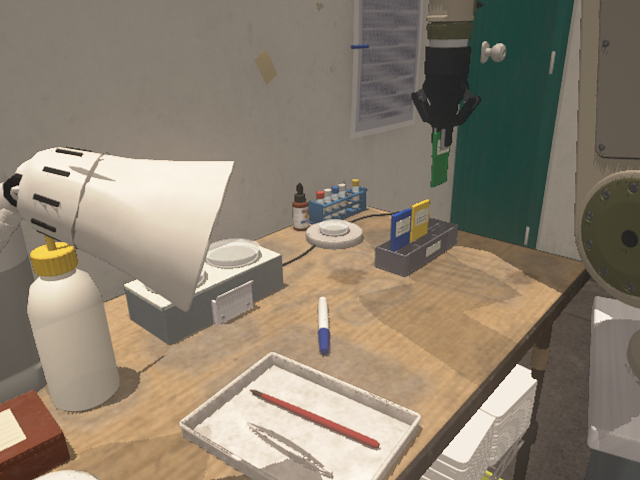

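Run:
```python
from h import *
goto([0.616,0.055,0.385],np.radians(-14.8))
```

```text
tcp [ 0.4328 -0.2498  0.3636] jawyaw -17.47 tilt [-0.0018  0.0013 -1.    ] shift mm [345.7  83.2 -21.3] turn [-0.12 -0.05 -2.67] clk 5.4 j6 [-0.684  0.186 -0.223  1.164 -0.     1.192]
```

```bash
python3 -m crank '[[5,0,-20,0,0,0,0],[30,6,0,0,0,0,0],[55,13,0,0,0,0,0],[60,15,0,0,0,0,0],[60,15,0,0,0,0,0],[60,15,0,0,0,0,0],[50,12,0,0,0,0,0],[26,7,0,0,0,0,0]]' 60;  python3 -m crank '[[0,0,0,0,0,-2.7,0],[0,0,0,0,0,0,0],[0,0,0,0,0,0,0],[0,0,0,0,0,0,0],[0,0,0,0,0,0,0],[0,0,0,0,0,0,0],[0,0,0,0,0,0,0],[0,0,0,0,0,0,0]]'
python3 - <<'E'
from h import *
goto([0.616,0.055,0.385],np.radians(-14.8)); s=get_state(); print(s["wrist_force"],s["finger_gap"])
json.dump({k:(v.tolist() if hasattr(v,'tolist') else v) for k,v in calibration("wrist").items()},open("w4.json","w"))
cv2.imwrite("pics/w4.png",read_camera("wrist"))
E
```

```text
clock: 6.4
tcp_pos: [0.6169, 0.0577, 0.3831]
orientation: [-0.001, 0.806, 0.593, -0.001]
wrist_force: [0.3, -1.2, -0.6]
finger_gap: 0.0075
clock: 7.4
tcp_pos: [0.6162, 0.055, 0.3847]
orientation: [0.0, 0.792, 0.61, -0.0]
wrist_force: [0.2, 1.4, -1.0]
finger_gap: 0.0069
tcp [0.6162 0.055  0.3847] jawyaw -14.78 tilt [ 0.e+00 -1.e-04 -1.e+00] shift mm [-0.1 -0.2 -0.3] turn [0.   0.   0.02] clk 7.4 j6 [-0.041  0.405  0.13   1.296 -0.     1.788]
[ 0.21739501  1.42773152 -1.00580935] 0.006921285833151728
```

View pics/w4.png

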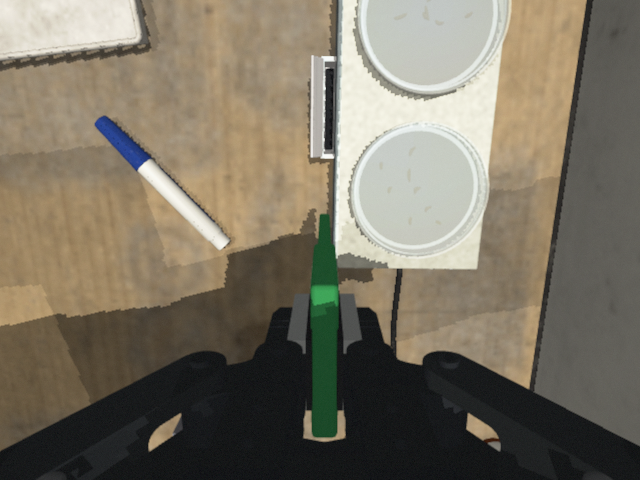

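Run:
```python
from h import *
im=cv2.imread("pics/w4.png"); cv2.imwrite("pics/w4z.png",cv2.resize(im[40:170,290:370],None,fx=4.5,fy=4.5,interpolation=cv2.INTER_NEAREST))
cv2.imwrite("pics/w4y.png",cv2.resize(im[200:450,260:390],None,fx=2.4,fy=2.4,interpolation=cv2.INTER_NEAREST))
```

```text
(no output)
```

View pics/w4z.png

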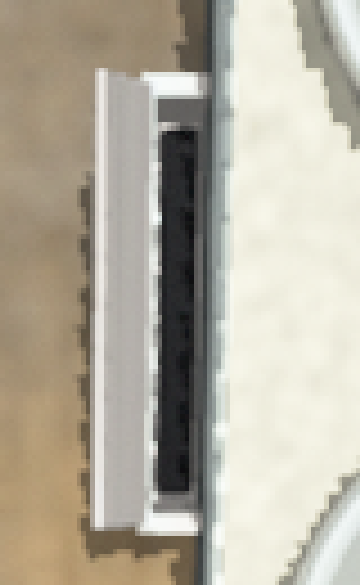

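View pics/w4y.png

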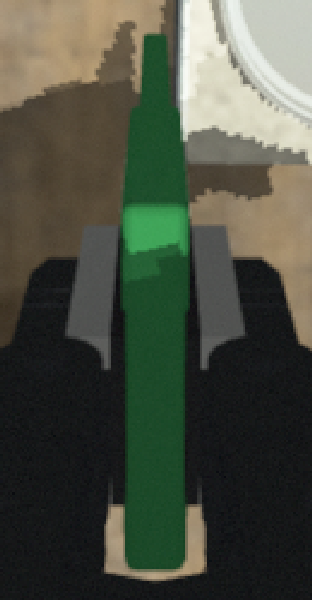

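Run:
```python
from h import *
np.set_printoptions(precision=4,suppress=True)
c=json.load(open("w4.json")); print(ray(c,[0,0])[0])
Z=lambda *a:np.array(a)/4.5+[290,40]
Y=lambda *a:np.array(a)/2.4+[260,200]
yaw=np.radians(-14.8); ex=np.array([np.cos(yaw),np.sin(yaw)]); ey=np.array([-ex[1],ex[0]])
ref=np.array([0.6365,0.1320])
def sh(n,P): print(n,P[:,:2].tolist() and np.round((P[:,:2]-ref)@np.c_[ex,ey]*1000,1).tolist())
sh("bar z18 (mm in approx slot frame)",onz(c,Z((162,130),(196,130),(190,490),(157,490)),.018))
sh("lip outer z48",onz(c,Z((97,70),(92,527)),.048))
sh("lip straight top inner edge z38",onz(c,Z((157,95),(145,515)),.038))
sh("shelf top edge z60: left/right of strip",onz(c,Z((208,0),(232,0),(198,585),(222,530)),.06))
sh("end tabs outer, z48",onz(c,Z((145,75),(205,75),(145,530),(200,533)),.048))
s=.3847; t=np.array([.6162,.0550])
def tl(n,P): print(n,np.round((P[:,:2]-t)@np.c_[ex,ey]*1000,1).tolist())
tl("top z",onz(c,Y((122,205),(188,205),(184,568),(128,568)),s-.2419+.1))
tl("foot far end",onz(c,Y((145,35),(166,35)),s-.2419))
```

```text
[0.6332 0.1204 0.3533]
bar z18 (mm in approx slot frame) [[1.1, 26.4], [6.6, 26.4], [5.9, -30.3], [0.3, -30.3]]
lip outer z48 [[-8.5, 31.1], [-9.8, -34.3]]
lip straight top inner edge z38 [[0.2, 29.0], [-1.6, -33.1]]
shelf top edge z60: left/right of strip [[7.3, 38.4], [10.6, 38.4], [6.4, -41.9], [9.9, -33.8]]
end tabs outer, z48 [[-1.5, 30.5], [7.2, 30.5], [-1.6, -34.7], [6.9, -35.2]]
top z [[-3.9, 25.1], [3.6, 25.1], [3.5, -23.7], [-3.5, -23.7]]
foot far end [[-2.1, 24.2], [2.2, 24.2]]
```

Run:
```python
from h import *
goto([0.6375,0.1297,0.314],np.radians(-15.7))
```

```text
tcp [0.6162 0.055  0.3847] jawyaw -14.78 tilt [ 1.e-04 -1.e-04 -1.e+00] shift mm [77.6  1.5 70.7] turn [0.01 0.01 0.92] clk 7.45 j6 [-0.041  0.405  0.13   1.296 -0.     1.788]
```

```bash
python3 -m crank '[[25,0,0,0,0,0,0],[35,1.5,0,0,0,0,0],[17.6,0,15,0,0,0,0],[0,0,25,0,0,0,0],[0,0,20,0,0,0,0],[0,0,10,0,0,0.9,0],[0,0,0,0,0,0,0],[0,0,0,0,0,0,0]]' 60
python3 - <<'E'
from h import *
goto([0.6375,0.1297,0.314],np.radians(-15.7)); s=get_state(); print(s["wrist_force"],s["finger_gap"])
json.dump({k:(v.tolist() if hasattr(v,'tolist') else v) for k,v in calibration("wrist").items()},open("w5.json","w"))
im=read_camera("wrist");cv2.imwrite("pics/w5.png",im)
cv2.imwrite("pics/w5z.png",cv2.resize(im[60:300,260:400],None,fx=2.5,fy=2.5,interpolation=cv2.INTER_NEAREST))
for n in ["scene","side"]:
    im=read_camera(n); cv2.imwrite(f"pics/{n}5.png",cv2.resize(im[150:340,160:320],None,fx=3,fy=3,interpolation=cv2.INTER_CUBIC))
E
```

```text
clock: 8.45
tcp_pos: [0.6377, 0.1295, 0.3154]
orientation: [0.0, 0.797, 0.604, 0.0]
wrist_force: [0.3, -0.9, 0.9]
finger_gap: 0.0071
tcp [0.6377 0.1295 0.3154] jawyaw -15.69 tilt [ 1.2e-03 -1.0e-04 -1.0e+00] shift mm [ 0.1 -0.3  1.4] turn [ 0.07 -0.01  0.01] clk 8.45 j6 [ 0.077  0.495  0.099  1.173 -0.     1.922]
[ 0.33327376 -0.87938147  0.9333901 ] 0.007124303312994176
```

View pics/w5z.png

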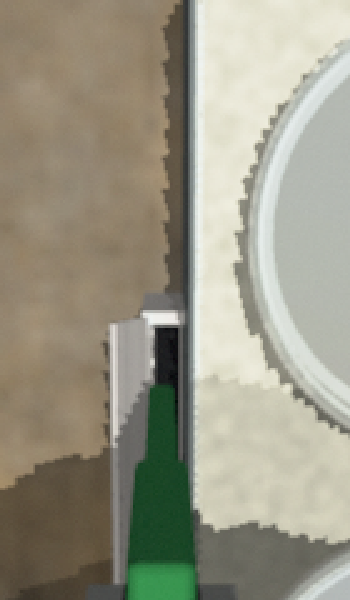

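View pics/scene5.png

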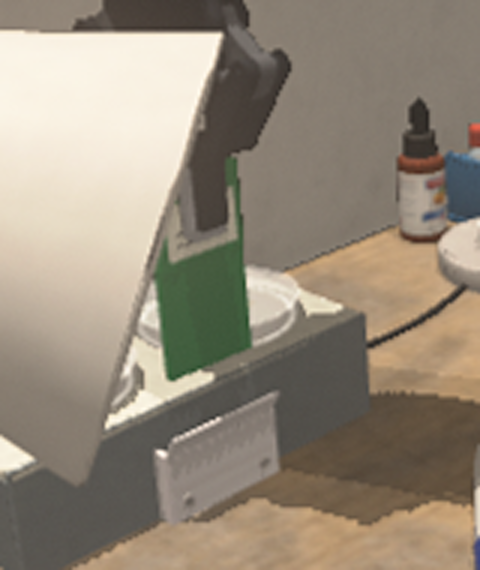

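View pics/side5.png

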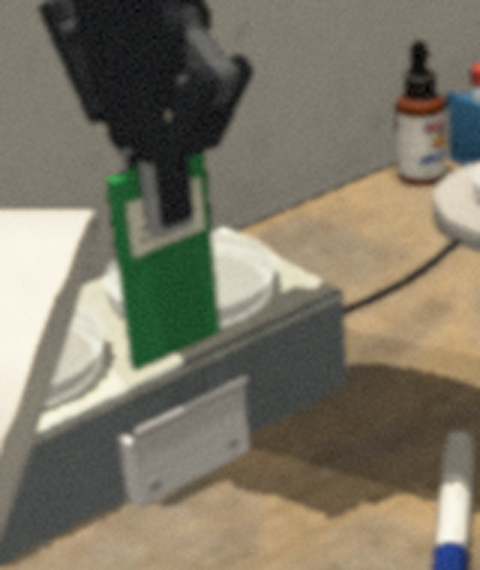

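Run:
```python
from h import *
np.set_printoptions(precision=4,suppress=True)
c=json.load(open("w5.json"))
Z=lambda *a:np.array(a)/2.5+[260,60]
yaw=np.radians(-15.69); ex=np.array([np.cos(yaw),np.sin(yaw)]); ey=np.array([-ex[1],ex[0]])
t=np.array([.6377,.1295])
def sh(n,P): print(n,np.round((P[:,:2]-t)@np.c_[ex,ey]*1000,1).tolist())
sh("bar z18",onz(c,Z((156,326),(179,326),(155,380)),.018))
sh("lip outer z48",onz(c,Z((109,323),(113,580)),.048))
sh("lip straight inner z38",onz(c,Z((154,345),(150,390)),.038))
sh("shelf edge z60",onz(c,Z((184,150),(192,150),(187,450),(196,450)),.06))
sh("tab outer z48",onz(c,Z((140,310),(183,310)),.048))
sh("foot far end",onz(c,Z((150,386),(173,386)),.3154-.2419))
sh("head low",onz(c,Z((137,463),(184,463)),.3154-.2419+.055))
sh("top far end",onz(c,Z((128,565),(195,565)),.3154-.2419+.1))
# foot corners from scene/side
cs,_=cam("scene"); cd,_=cam("side")
S=lambda *a:np.array(a)/3+[160,150]
T=tri(cs,S((172,380),(250,350)),cd,S((133,365),(218,335))); print(T); sh("foot tri",T)
T=tri(cs,S((278,395),(156,450),(160,518),(278,460)),cd,S((246,378),(121,438),(130,502),(250,440))); print(T); sh("lip tri UR,UL,LL,LR",T)
```

```text
bar z18 [[-1.0, 28.1], [4.7, 28.1], [-1.3, 14.5]]
lip outer z48 [[-11.2, 33.2], [-11.0, -27.1]]
lip straight inner z38 [[-1.4, 26.7], [-2.4, 16.2]]
shelf edge z60 [[4.7, 69.6], [6.3, 69.6], [5.7, 7.6], [7.7, 7.6]]
tab outer z48 [[-4.4, 36.1], [5.0, 36.1]]
foot far end [[-2.1, 24.4], [2.5, 24.4]]
head low [[-3.5, 24.0], [3.5, 24.0]]
top far end [[-3.6, 25.0], [3.7, 25.0]]
[[0.6467 0.1488 0.0714 0.0017]
 [0.6278 0.1089 0.0727 0.0004]]
foot tri [[3.4, 21.0], [-3.9, -22.5]]
[[0.6192 0.1008 0.0457 0.    ]
 [0.6426 0.1689 0.0438 0.0012]
 [0.6458 0.1668 0.0037 0.0031]
 [0.6233 0.0982 0.0053 0.0019]]
lip tri UR,UL,LL,LR [[-10.0, -32.7], [-5.9, 39.2], [-2.3, 38.1], [-5.4, -34.0]]
```

```bash
python3 -m crank '[[1.5,1.2,0,0,0,0,0],[0,0,0,0,0,0,0],[0,0,6,0,0,0,0],[0,0,6,0,0,0,0],[0,0,6,0,0,0,0],[0,0,5,0,0,0,0],[0,0,0,0,0,0,0],[0,0,0,0,0,0,0]]' 60
python3 - <<'E'
from h import *
goto([0.6375,0.1297,0.254],np.radians(-15.7)); s=get_state(); print(s["wrist_force"],s["ft_torque"],s["finger_gap"])
json.dump({k:(v.tolist() if hasattr(v,'tolist') else v) for k,v in calibration("wrist").items()},open("w6.json","w"))
im=read_camera("wrist");cv2.imwrite("pics/w6.png",im)
cv2.imwrite("pics/w6z.png",cv2.resize(im[100:300,260:400],None,fx=3,fy=3,interpolation=cv2.INTER_NEAREST))
for n in ["side"]:
    im=read_camera(n); cv2.imwrite(f"pics/{n}6.png",cv2.resize(im[150:340,160:320],None,fx=3,fy=3,interpolation=cv2.INTER_CUBIC))
E
```

```text
clock: 9.6
tcp_pos: [0.6391, 0.1308, 0.2918]
orientation: [0.0, 0.797, 0.604, 0.0]
wrist_force: [0.2, 0.5, -0.1]
finger_gap: 0.0071
tcp [0.6391 0.1308 0.2918] jawyaw -15.68 tilt [ 2.e-04 -0.e+00 -1.e+00] shift mm [-1.5 -1.2 37.8] turn [ 0.01 -0.    0.02] clk 9.6 j6 [ 0.079  0.512  0.066  1.125 -0.     1.923]
[ 0.21736049  0.49789055 -0.089376  ] [ 0.03916781  0.00455825 -0.0689156 ] 0.007102112525648395
```

View pics/w6z.png

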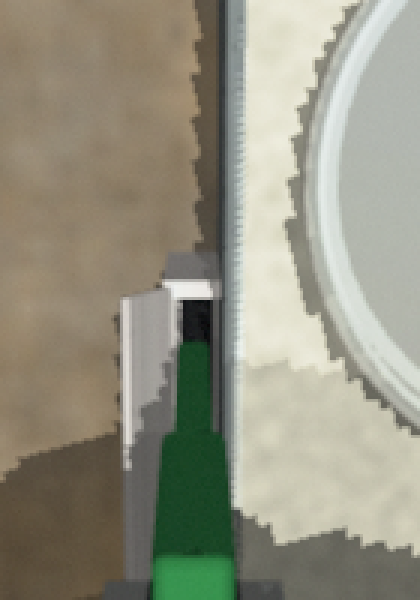

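View pics/side6.png

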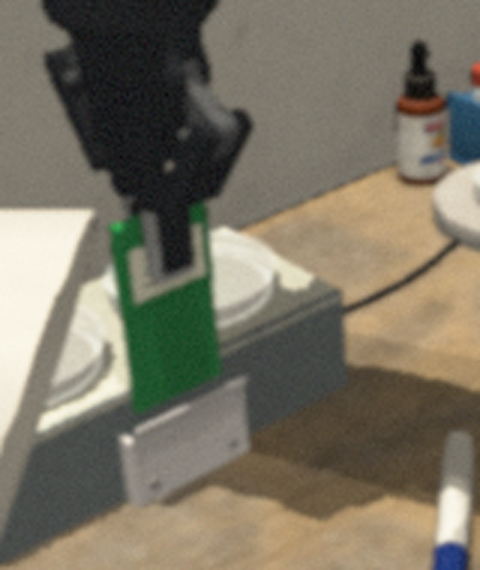

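Run:
```python
from h import *
c=json.load(open("w6.json"))
Z=lambda *a:np.array(a)/3+[260,100]
yaw=np.radians(-15.68); ex=np.array([np.cos(yaw),np.sin(yaw)]); ey=np.array([-ex[1],ex[0]])
t=np.array([.6391,.1308])
def sh(n,P): print(n,np.round((P[:,:2]-t)@np.c_[ex,ey]*1000,1).tolist())
sh("bar z18",onz(c,Z((182,300),(213,300)),.018))
sh("lip outer z48",onz(c,Z((121,297),(124,560)),.048))
sh("lip straight inner z38",onz(c,Z((179,325),),.038))
sh("shelf edge z60",onz(c,Z((220,150),(228,150),(223,330),(232,330)),.06))
sh("tab outer z48, z20",np.r_[onz(c,Z((163,280),(220,280)),.048),onz(c,Z((163,280),(220,280)),.02)])
sh("foot far end",onz(c,Z((177,343),(212,343)),.2918-.2419))
sh("head low",onz(c,Z((163,433),(224,433)),.2918-.2419+.055))
```

```text
bar z18 [[-2.2, 26.0], [3.6, 26.0]]
lip outer z48 [[-12.1, 31.7], [-12.2, -14.7]]
lip straight inner z38 [[-2.6, 25.1]]
shelf edge z60 [[3.9, 56.2], [5.1, 56.2], [4.5, 28.5], [6.0, 28.5]]
tab outer z48, z20 [[-5.1, 34.5], [4.3, 34.5], [-5.8, 30.1], [4.9, 30.1]]
foot far end [[-2.8, 24.3], [3.0, 24.3]]
head low [[-3.9, 24.2], [3.7, 24.2]]
```

```bash
python3 -m crank '[[0,0.4,4,0,0,0,0],[0,0,5,0,0,0,0],[0,0,5,0,0,0,0],[0,0,5,0,0,0,0],[0,0,5,0,0,0,0],[0,0,4,0,0,0,0],[0,0,0,0,0,0,0],[0,0,0,0,0,0,0]]' 60
python3 - <<'E'
from h import *
goto([0.6394,0.1308,0.254],np.radians(-15.7)); s=get_state(); print(s["wrist_force"],s["ft_torque"],s["finger_gap"])
im=read_camera("wrist")
cv2.imwrite("pics/w7z.png",cv2.resize(im[100:300,260:400],None,fx=3,fy=3,interpolation=cv2.INTER_NEAREST))
E
```

```text
clock: 10.7
tcp_pos: [0.6395, 0.1307, 0.2638]
orientation: [0.0, 0.797, 0.604, 0.0]
wrist_force: [0.6, -1.3, 0.0]
finger_gap: 0.0071
tcp [0.6395 0.1307 0.2638] jawyaw -15.68 tilt [ 2.e-04 -1.e-04 -1.e+00] shift mm [ 0.1 -0.1  9.8] turn [0.01 0.   0.02] clk 10.7 j6 [ 0.079  0.531  0.026  1.066 -0.     1.923]
[ 0.62142792 -1.26456171  0.03000492] [0.00668909 0.04408861 0.00317289] 0.007111355346822969
```

View pics/w7z.png

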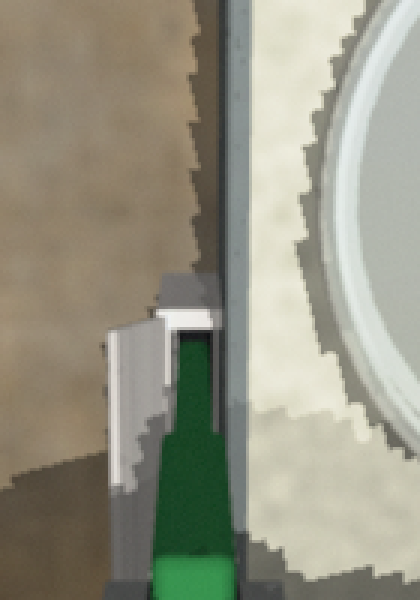

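```bash
python3 -m crank '[[0,0,2,0,0,0,0],[0,0,2,0,0,0,0],[0,0,2,0,0,0,0],[0,0,1.5,0,0,0,0],[0,0,1.5,0,0,0,0],[0,0,0,0,0,0,0],[0,0,0,0,0,0,0],[0,0,0,0,0,0,0]]' 60
python3 - <<'E'
from h import *
goto([0.6394,0.1308,0.254],np.radians(-15.7)); s=get_state(); print(s["wrist_force"],s["ft_torque"],s["finger_gap"])
E
```

```text
clock: 11.75
tcp_pos: [0.6395, 0.1307, 0.2559]
orientation: [0.0, 0.797, 0.604, 0.001]
wrist_force: [-1.8, -0.5, 7.9]
finger_gap: 0.0069
tcp [0.6395 0.1307 0.2559] jawyaw -15.67 tilt [ 1.3e-03 -1.0e-04 -1.0e+00] shift mm [ 0.  -0.1  1.9] turn [ 0.07 -0.02  0.03] clk 11.75 j6 [ 0.079  0.536  0.014  1.048 -0.     1.923]
[-1.78401181 -0.46495315  7.90917916] [-0.04440706  0.50701204  0.01093865] 0.006879721656721311
```

```bash
python3 -m crank '[[0,0,1,0,0,0,0],[0,0,0.5,0,0,0,0],[0,0,0.5,0,0,0,0],[0,0,0,0,0,0,0],[0,0,0,0,0,0,0],[0,0,0,0,0,0,0],[0,0,0,0,0,0,0],[0,0,0,0,0,0,0]]' 80
python3 - <<'E'
from h import *
goto([0.6394,0.1308,0.254],np.radians(-15.7)); s=get_state(); print(s["wrist_force"],s["ft_torque"],s["finger_gap"])
E
```

```text
clock: 12.75
tcp_pos: [0.6395, 0.1307, 0.2543]
orientation: [0.0, 0.797, 0.604, 0.001]
wrist_force: [-2.9, 0.0, 9.5]
finger_gap: 0.0068
tcp [0.6395 0.1307 0.2543] jawyaw -15.68 tilt [ 0.0016 -0.     -1.    ] shift mm [ 0.1 -0.1  0.3] turn [ 0.09 -0.02  0.02] clk 12.75 j6 [ 0.079  0.537  0.012  1.044 -0.     1.923]
[-2.86085115  0.04126289  9.46038783] [-0.07440801  0.68110184  0.04209749] 0.006849676657614711
```

```bash
python3 -m crank '[[0,0,0.5,0,0,0,0],[0,0,0.4,0,0,0,0],[0,0,0.3,0,0,0,0],[0,0,0,0,0,0,0],[0,0,0,0,0,0,0],[0,0,0,0,0,0,0],[0,0,0,0,0,0,0],[0,0,0,0,0,0,0]]' 80
python3 - <<'E'
from h import *
goto([0.6394,0.1308,0.254],np.radians(-15.7)); s=get_state(); print(s["wrist_force"],s["ft_torque"],s["finger_gap"])
im=read_camera("wrist"); cv2.imwrite("pics/w8.png",im)
cv2.imwrite("pics/scene8.png",read_camera("scene")); cv2.imwrite("pics/side8.png",read_camera("side"))
E
```

```text
clock: 13.75
tcp_pos: [0.6394, 0.1307, 0.254]
orientation: [0.001, 0.797, 0.604, 0.001]
wrist_force: [-3.4, -0.0, 12.9]
finger_gap: 0.0069
tcp [0.6394 0.1307 0.254 ] jawyaw -15.67 tilt [ 2.3e-03 -1.0e-04 -1.0e+00] shift mm [ 0.  -0.1 -0. ] turn [ 0.13 -0.03  0.03] clk 13.75 j6 [ 0.079  0.537  0.011  1.042 -0.     1.923]
[-3.40097228 -0.02668405 12.85543542] [-0.14121741  1.09477002 -0.0230041 ] 0.006945183263943898
```

View pics/w8.png

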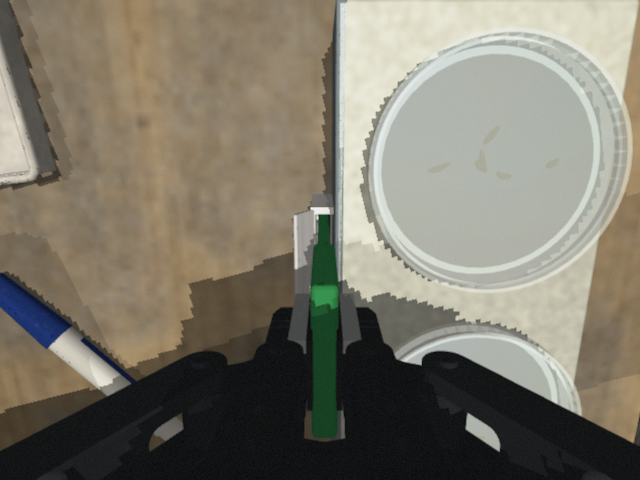

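View pics/side8.png

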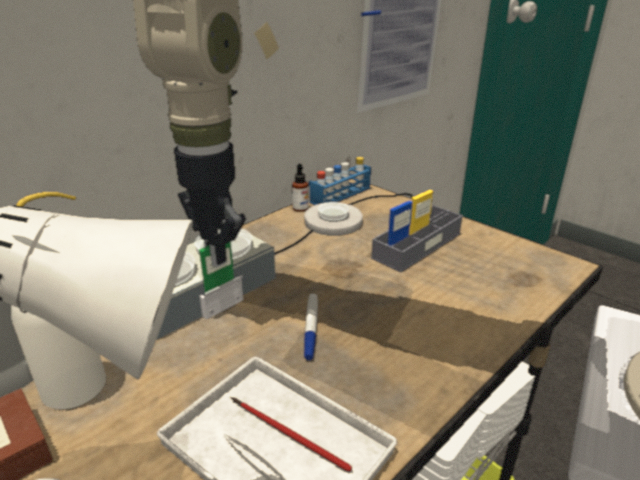

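Run:
```python
from h import *
a=cv2.imread("pics/scene0.png").astype(int);b=cv2.imread("pics/scene8.png").astype(int)
h=lambda im:cv2.cvtColor(im.astype(np.uint8),cv2.COLOR_BGR2HSV)
for n,lo,hi in [("yellow",(20,120,90),(32,255,255)),("blue",(108,120,50),(125,255,255))]:
    for im in (a,b):
        m=cv2.inRange(h(im),lo,hi); m[:180]=0;m[260:]=0;m[:,:385]=0;m[:,460:]=0
        ys,xs=np.where(m>0); print(n,len(xs),xs.min(),xs.max(),ys.min(),ys.max())
s=get_state(); print(s["clock"],s["tcp_pos"],s["wrist_force"],s["finger_gap"],np.abs(s["qvel"]).max())
print(hand_in())
```

```text
yellow 435 410 429 199 242
yellow 435 410 429 199 242
blue 104 392 410 209 235
blue 113 392 410 209 250
13.9 [0.63944575 0.13073339 0.25395921] [-3.53058997 -0.73889287 13.35206626] 0.007074262672154625 0.0022509933297809393
the job is handed in; nothing more can be done
None
```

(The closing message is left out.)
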